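# Shut the drill index before grinding

## Task

Close up the open drill case so that no grinding grit gets in: push the upright drill rack fully down into the case first, and only then swing the hinged cover over it and press it fully shut. Do it by pushing with the fingers only - take neither the rack nor the cover between the fingers - and leave the case standing where it is, not lifted or shoved along, with the things round it undisturbed.

Things in the scene. Friction and masses are not known exactly. Their poses are not given: they have to be found in the camera images.
- case: grey sheet-steel drill case: open pan 106 mm deep (its x), 166 wide (its y), rim 32 mm above the surface, 46 high with the cover shut; 2.4 kg, loose on rubber feet (over 10 N sideways slides it). Origin: centre of its underside. x points from the front (rack hinge) to the rear (cover hinge), away from the robot or to its right; z up.
- drill_rack (a joint): angle of the drill rack, rad: 0 folded flat in the case, 1.57 upright, 1.72 its stop, leaning to the front. It folds towards the rear. Frame 151 mm wide, 16 thick, with two cross bars and nine drills ending at most 87 mm from the hinge. Stiff hinge (0.22 N m): stays where left; 4 to 8 N on the upper bar move it. Folded, it lies 4 mm below the rim.
- rack_hinge (a point): middle of the rack's hinge axis, which runs along the case's y at case x = -40 mm, z = 20 mm
- rack_bar (a point): middle of the outer face of the rack's upper cross bar, the face to push: 47 mm from the hinge axis, 8 mm out from the plane through axis and drills. Bar 150 mm long, 14 high. Rack upright: the face looks to the front (case -x); folded: it looks up, 28 mm above the surface. Axes: x from hinge to drill tips, y along the bar, z out of the face.
- cover (a joint): angle of the cover, rad: 0 shut on the rim, 1.57 upright, 1.72 its stop, leaning to the rear. It swings towards the front of the case. Stiff hinge (0.26 N m): stays where left; 3 to 6 N near its free edge move it. With the rack up it strikes the drills and cannot shut. A pan 106 mm long, 166 wide, 14 deep.
- cover_hinge (a point): middle of the cover's hinge axis, which runs along the case's y at case x = +53 mm, z = 32 mm (the rear rim)
- cover_edge (a point): point on the cover's outer face, mid-width, 95 mm from the hinge and 11 mm from the free edge; the face lies 14 mm out from the plane through hinge axis and cover rim. Cover open: the face looks to the rear (away from the rack); shut: it looks up, 46 mm above the surface. Axes: -x from hinge to free edge, y along the width, z out of the face.
- drill_bit: loose 12 mm drill bit, 122 mm long, lying behind the case (case +x); leave alone
- center_punch: loose centre punch, 10 x 105 mm, lying by the +y side of the case; leave alone
- bolt: loose bolt, 63 mm long, 19 mm high, lying behind the case under the open cover; leave alone
- oilstone: loose oilstone 45 x 125 x 24 mm, to the right; leave alone
- oil_can: red oil can 152 mm tall, to the right; leave alone
- tape_roll: roll of tape, 72 mm across, 19 mm high, to the right; leave alone
- wheel_dresser: wheel dresser with a turned handle, 314 mm long, 38 high, lying at the foot of the grinder behind the case (fixed there); leave alone

How it is judged:
By the outcome, as a careful person would: the job done as asked, in the order asked, and still so for the second after the job is handed in, with the robot touching nothing.
It also fails if it takes over 54 s, if anything falls off the work surface, if the arm or the gripper's body presses on something with over 40 N, if the wrist force passes 120 N, or if a joint passes its speed limit or range.

## Robot

A 7-joint arm with a two-finger parallel gripper is mounted at the origin on a cart in front of the work surface, level with it; the furniture and walls round the work are solid. World frame = base frame: x ahead of the robot, y to its left, z up, the work surface at z = 0. Lengths are in m, angles in rad, forces in N, time in s.
With the tool pointing down it reaches from about 0.4 to 0.875 m from the base axis. Payload 19.3 kg.
Tool frame: the origin (TCP) lies midway between the tips of the shut fingers; the grasp point (between the pads) lies manip.tcp_to_grasp behind it (manip.tcp_to_grasp is the distance from the TCP to the grasp point, in m); z points along the fingers, y is the line along which they close (so a half turn about z gives the same grasp; the last joint's range is limited). The gripper opens to 85 mm and grips with 20 to 120 N. Pads are 22 mm wide; open, the fingers measure 114 mm over their backs; the gripper's body (76 mm by 85 mm) begins 54 mm behind the grasp point. The pads swing forward as they close: fully open they stand 13 mm farther back than shut.
Start: joints at [-1.194, 0.521, -0.036, 1.599, 0.021, 1.021, -0.113], TCP at [0.27, 0.564, 0.211] pointing down, gripper open.
Joint ranges: [-2.91, 2.91], [-0.3, 2.13], [-1.5, 1.42], [0.17, 2.43], [-1.26, 4.41], [0.16, 1.93], [-2.52, 2.52]. Speed limits (rad/s): [1.89, 1.89, 2.39, 2.39, 3.01, 3.01, 3.01].

## Interface

Orientations are given as a unit quaternion [w, x, y, z].
In Python, from workcell import manip gives the robot as it stands. The module is installed in compiled form; this text tells all that it offers.
- The arm moves only by the tool step_arm, never from a script. Its argument "moves" is one flat list of numbers, 7 for each row, row after row: the turn, a rotation vector about the tool's x, y, z in rad, then the shift along the tool's x, y, z in mm, then the opening, from -1 (shut) to 1 (fully open). In form: [ax, ay, az, dx, dy, dz, gripper, ax, ay, az, dx, dy, dz, gripper, ...]. A call has 1 to 20 rows; each row is the pose to reach, as a shift and turn from the pose commanded when the call began, along the tool's axes at that moment; what a row does not reach only later rows make up. A row lasts 1/12 s, in which the tool goes at most 41.7 mm and 7.16 degrees, less where a joint would pass 70% of its speed; a pose out of reach is approached as far as the arm can. A call with a gripper value outside its range is refused whole. The fingers move at their own pace and stop on an object; the grip force is fixed at half the most. Time passes only in rows, so rows that repeat a pose let the fingers close. It gives the time, the measured TCP pose, the force, the opening and the grip force at its end, in the units of the state.
- manip.observe(): the state, without advancing time (a new reading comes with each control period).
- manip.read_camera(name): name is "scene" or "top" or "wrist"; returns a dict with "pixels" (420x560x3 uint8, blue, green, red), "fx", "fy", "cx", "cy" (pixels), "view" (4x4, takes a point from world to camera coordinates). Camera axes: x right, y up, looking along -z (the intrinsics and any distortion apply to the point x, -y, -z); pixel columns grow to the right and rows downward; lengths in m; the calibration is good to about 2 mm. A picture is of the moment at which its call begins. There is no depth.
- manip.job_done(): hands the job in; it is judged then, once.
The state is a dict: "clock": time; "qpos": joint angles; "joint_velocities": joint speeds; "joint_torque": joint torques, N m; "tool_pos": TCP position; "orientation": TCP orientation; "force": force on the tool from outside, world axes, zero at the start; "wrist_torque": the same for the moment, N m; "grip_width": opening from 0.0 (shut) to 1.0 (fully open); "finger_force": force on a finger pad.
Only numpy, scipy, OpenCV 4.12 (cv2) and the standard library are available. Lean on these libraries where they do the work, as an engineer would, in place of code of your own. Each camera call takes 0.05 s, during which the arm holds its last target. There are 200 camera calls.

## Working session

There is one attempt and no reset: what is moved stays moved. The work goes in short steps, Python scripts to look and compute and a tool call to move; the robot and the scene stay as the last step left them, time stands still between calls to the robot, and variables do not carry over. Pictures are saved under pics/ and viewed, at most 10 in all, crops included, and the job is handed in when it is done.

Besides the shell and the picture viewer there is one more tool, called after "Request:" by a JSON object that holds its "op" and its "data", one argument or row to a line. step_arm: Moves the arm, as the interface text tells. Its arguments: {"type":"object","properties":{"moves":{"type":"array"}},"required":["moves"]}

```bash
mkdir -p pics
cat > h.py <<'E'
import numpy as np,cv2
from workcell import manip
from scipy.spatial.transform import Rotation as R
def snap(n,f):
    c=manip.read_camera(n); cv2.imwrite(f,c["pixels"]); np.savez('pics/'+n+'.npz',**{k:c[k] for k in("fx","fy","cx","cy","view")}); return c
def cam(n): return np.load('pics/'+n+'.npz')
def px2w(n,u,v,z):
    c=cam(n); V=c["view"]; d=V[:3,:3].T@np.array([(u-c["cx"])/c["fx"],-(v-c["cy"])/c["fy"],-1]); o=-V[:3,:3].T@V[:3,3]
    return o+d*(z-o[2])/d[2]
def w2px(n,p):
    c=cam(n); q=c["view"][:3,:3]@np.asarray(p)+c["view"][:3,3]
    return np.array([c["cx"]+c["fx"]*q[0]/-q[2],c["cy"]-c["fy"]*q[1]/-q[2]])
E
python3 - <<'E'
from h import *
c=snap("scene","pics/s1.png");print(c.keys(),c["fx"],c["view"].round(3).tolist())
c=snap("top","pics/t1.png");print(c["fx"],c["view"].round(3).tolist())
s=manip.observe();print(s,manip.tcp_to_grasp)
E
```

```text
dict_keys(['pixels', 'fx', 'fy', 'cx', 'cy', 'view']) 381.84540994464123 [[0.633, -0.774, 0.007, -0.409], [0.473, 0.394, 0.788, -0.273], [-0.613, -0.496, 0.616, -0.691], [0.0, 0.0, 0.0, 1.0]]
465.3410160631562 [[-0.019, -1.0, 0.008, -0.069], [0.988, -0.017, 0.154, -0.531], [-0.154, 0.011, 0.988, -0.894], [0.0, 0.0, 0.0, 1.0]]
{'clock': 0.1, 'qpos': array([-1.19417553,  0.52194308, -0.03631949,  1.59989263,  0.02120731,
        1.02111437, -0.1127728 ]), 'joint_velocities': array([ 0.00095421, -0.00167552,  0.00094187, -0.00125619, -0.00099596,
        0.00094142, -0.00088537]), 'joint_torque': array([ 2.77419167e-03, -9.28476048e+01,  1.98354095e+00, -3.70545566e+01,
        1.80369947e-02,  5.24997537e-03,  1.13695960e-04]), 'tool_pos': array([0.26997139, 0.56335735, 0.21071135]), 'orientation': array([-6.98029596e-05,  2.21550618e-01,  9.75148751e-01, -4.81091319e-04]), 'force': array([-0.4144041 ,  0.228887  , -0.73850397]), 'wrist_torque': array([-0.00805811, -0.03169435,  0.0344504 ]), 'finger_force': 0.0, 'grip_width': 0.999612752557709} 0.0187
```

View pics/s1.png

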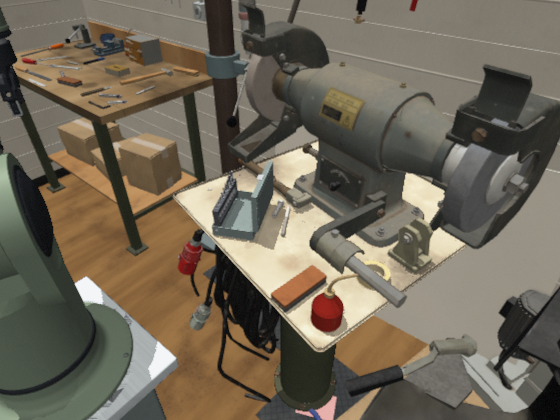

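View pics/t1.png

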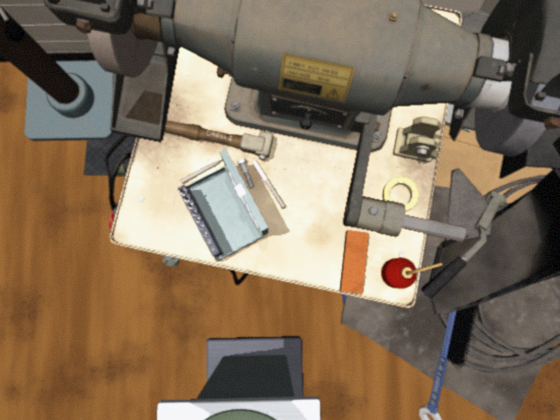

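The scene view has the case at about (240,210), with the rack up on its left and the cover up on its right. The top view has it at about (225,208), front to the lower left and cover to the upper right. Next I'll enlarge both crops.

Run:
```python
import cv2,numpy as np
a=cv2.imread('pics/t1.png')[140:270,150:310];b=cv2.imread('pics/s1.png')[150:250,195:315]
cv2.imwrite('pics/t1c.png',cv2.resize(a,None,fx=4.5,fy=4.5,interpolation=cv2.INTER_CUBIC))
cv2.imwrite('pics/s1c.png',cv2.resize(b,None,fx=6,fy=6,interpolation=cv2.INTER_CUBIC))
```

```text
(no output)
```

View pics/t1c.png

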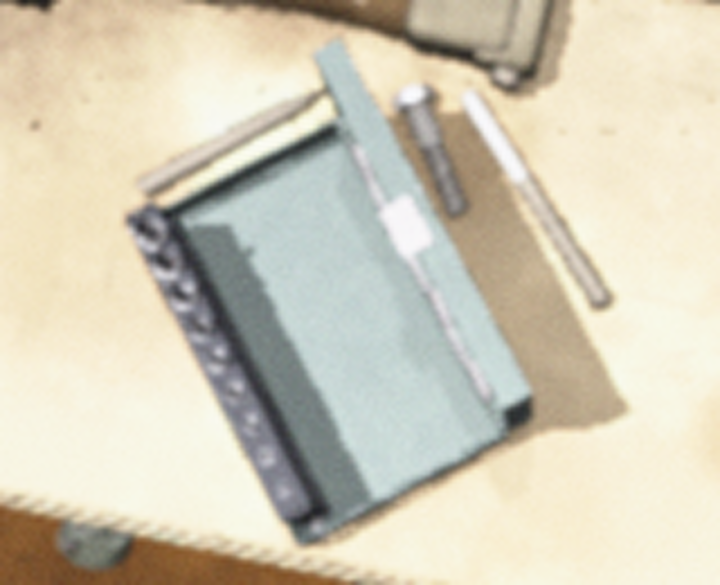

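View pics/s1c.png

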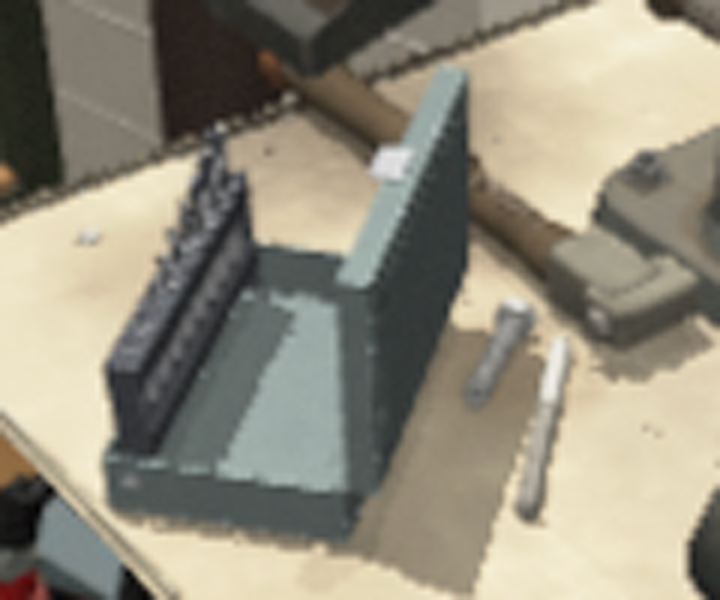

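```bash
cat > fit.py <<'E'
from h import *
from scipy.optimize import least_squares
def cov(r,y,n,t): return [.053-r*np.cos(t)+n*np.sin(t),y,.032+r*np.sin(t)+n*np.cos(t)]
def world(P,p): 
    c,s=np.cos(P[2]),np.sin(P[2]); return np.array([P[0]+c*p[0]-s*p[1],P[1]+s*p[0]+c*p[1],p[2]])
T=lambda u,v:(150+u/4.5,140+v/4.5)
S=lambda u,v:(195+u/6,150+v/6)
f=lambda *p:(lambda t:p)
g=lambda *p:(lambda t:cov(*p,t))
obs=[("top",f(-.053,-.083,.032),T(305,540)),("top",f(.053,-.083,.032),T(508,432)),
("top",g(.106,-.083,.014),T(530,397)),("top",g(.106,-.083,0),T(497,408)),("top",g(.106,.083,.014),T(345,40)),("top",g(.106,.083,0),T(315,52)),
("scene",f(-.053,-.083,.032),S(108,455)),("scene",f(.053,-.083,.032),S(358,492)),("scene",f(-.053,-.083,.004),S(112,505)),("scene",f(.053,-.083,.004),S(350,535)),
("scene",g(.106,-.083,.014),S(372,292)),("scene",g(.106,-.083,0),S(340,280)),("scene",g(.106,.083,.014),S(465,75)),("scene",g(.106,.083,0),S(440,70))]
def res(P): return np.concatenate([w2px(c,world(P,q(P[3])))-m for c,q,m in obs])
if __name__=="__main__":
    r=least_squares(res,[.53,.07,-.5,1.6],loss='soft_l1')
    print(r.x,r.fun.reshape(-1,2).round(1).tolist())
    np.save('P.npy',r.x)
    for n in('rackTopTip',): 
        for a in (1.4,1.57,1.72):
            for y in(-.075,.075): 
                L,n0=.055,.008
                p=world(r.x,[-.04+L*np.cos(a)-n0*np.sin(a),y,.02+L*np.sin(a)+n0*np.cos(a)])
                s=w2px('scene',p);t=w2px('top',p);print(a,y,(s-[195,150])*6,(t-[150,140])*4.5)
E
python3 fit.py
```

```text
[ 0.52335708  0.02895597 -1.10705101  1.53657846] [[-1.0, 0.5], [1.1, -0.1], [0.5, -0.5], [0.9, 0.7], [-0.2, -1.0], [-0.4, -0.1], [-0.3, 0.1], [-1.0, 0.3], [0.2, 0.2], [0.8, 1.6], [-0.6, -1.3], [-1.2, 0.1], [1.1, -1.3], [0.0, -0.9]]
1.4 -0.075 [136.09513376 365.7221031 ] [310.91423826 505.35741308]
1.4 0.075 [250.54807322 169.90292511] [155.66236883 197.49445758]
1.57 -0.075 [114.23880879 363.54645507] [291.13993964 515.78254848]
1.57 0.075 [230.89349606 168.32967595] [136.28943581 207.62533566]
1.72 -0.075 [ 95.79264798 364.26461657] [274.46885325 524.93741141]
1.72 0.075 [214.20253237 169.43199631] [120.17979004 216.96896655]
```

```bash
cat > go.py <<'E'
from h import *
P=np.load('P.npy'); c,s=np.cos(P[2]),np.sin(P[2]); Rc=np.array([[c,-s,0],[s,c,0],[0,0,1]]); O=np.array([P[0],P[1],0])
B=Rc@np.diag([-1,1,-1.])
def now():
    o=manip.observe();q=o['orientation'];return o,o['tool_pos'],R.from_quat([*q[1:],q[0]])
def rel(x,y,z,tilt,base=None):
    """case coords mm; tilt deg: + = tip leaning towards case +x. base=(p,R) else measured"""
    p,r=base or now()[1:]
    t=R.from_matrix(B)*R.from_rotvec([0,-np.radians(tilt),0])
    return np.r_[(r.inv()*t).as_rotvec().round(3),(r.inv().apply(O+Rc@np.array([x,y,z])/1e3-p)*1e3).round(1)]
def stat():
    o,p,r=now();t=R.from_matrix(B).inv()*r
    print('clk',o['clock'],'case mm',(Rc.T@(p-O)*1e3).round(1),'rv',t.as_rotvec().round(3),'F case',(Rc.T@o['force']).round(1),'w',o['grip_width'],'q',o['qpos'].round(2))
E
python3 - <<'E'
from go import *
stat()
print(rel(-110,0,180,0),rel(-90,0,90,25))
for p in [(230,100),(480,100),(165,130),(350,190)]: print(px2w('top',*p,.25).round(2))
E
```

```text
clk 0.1 case mm [-591.3   12.4  210.7] rv [ 0.001 -0.    -0.66 ] F case [-0.4 -0.3 -0.7] w 0.999612752557709 q [-1.19  0.52 -0.04  1.6   0.02  1.02 -0.11]
[-1.000e-03  0.000e+00  6.600e-01 -3.725e+02 -3.050e+02  3.100e+01] [ 1.430e-01 -4.200e-01  6.500e-01 -3.883e+02 -3.171e+02  1.210e+02]
[ 0.67 -0.01  0.25]
[ 0.67 -0.41  0.25]
[0.62 0.1  0.25]
[ 0.52 -0.19  0.25]
```

Request:
{"op": "step_arm", "data": {
  "moves": [0,0,0.66,-372,-305,20,-1,0,0,0.66,-372,-305,20,-1,0,0,0.66,-372,-305,20,-1,0,0,0.66,-372,-305,20,-1,0,0,0.66,-372,-305,20,-1,0,0,0.66,-372,-305,20,-1,0,0,0.66,-372,-305,20,-1,0,0,0.66,-372,-305,20,-1,0,0,0.66,-372,-305,20,-1,0,0,0.66,-372,-305,20,-1,0,0,0.66,-372,-305,20,-1,0,0,0.66,-372,-305,20,-1,0,0,0.66,-372,-305,20,-1,0,0,0.66,-372,-305,20,-1,0,0,0.66,-372,-305,20,-1,0,0,0.66,-372,-305,20,-1,0,0,0.66,-372,-305,20,-1,0,0,0.66,-372,-305,20,-1]
}}

```text
clock: 1.6
tool_pos: [0.4735, 0.1286, 0.1912]
orientation: [-0.0, 0.525, 0.851, 0.0]
force: [0.3, -0.1, 0.1]
grip_width: -0.004
finger_force: 0.0
```

Run:
```python
from go import *
stat()
print(rel(-75,0,66,25))
snap("wrist","pics/w1.png")
```

```text
clk 1.6 case mm [-111.5   -0.   191.2] rv [ 0.     0.    -0.002] F case [0.3 0.2 0.1] w -0.003569325539011597 q [-0.57  0.34  0.23  1.98 -0.11  0.83  0.19]
[ 0.000e+00 -4.360e-01  2.000e-03 -3.650e+01 -0.000e+00  1.252e+02]
```

View pics/w1.png

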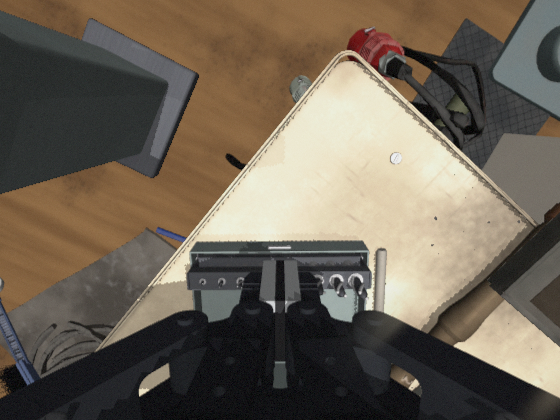

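The wrist view shows the case square to the tool. The front edge runs (190..370, 243) and the mid-width sits at the fingers (280), so the fit's yaw and y hold.

Request:
{"op": "step_arm", "data": {
  "moves": [0,-0.436,0,-20,0,40,-1,0,-0.436,0,-20,0,70,-1,0,-0.436,0,-20,0,100,-1,0,-0.436,0,-20,0,125,-1,0,-0.436,0,-24,0,125,-1,0,-0.436,0,-30,0,125,-1,0,-0.436,0,-36,0,125,-1,0,-0.436,0,-36,0,125,-1,0,-0.436,0,-36,0,125,-1]
}}

```text
clock: 2.4
tool_pos: [0.4907, 0.0945, 0.0674]
orientation: [0.184, 0.515, 0.83, -0.113]
force: [-0.2, -0.5, -0.0]
grip_width: -0.002
finger_force: 0.0
```

Run:
```python
from go import *
for y in(-83,83): print(w2px('wrist',O+Rc@np.array([-53,y,32])/1e3))
stat()
def F(r,t): return np.array([-40+r*np.cos(t)-8*np.sin(t),20+r*np.sin(t)+8*np.cos(t)])
for th in range(90,-1,-5):
    t=np.radians(th)
    k=np.array([10,4.6])
    if th>=25: w=(90-th)/65; T=F(50-3*w,t)-k*(1-w)
    else: w=(25-th)/25; T=F(47-3*w,t)+k*w
    print(th,T.round(1),rel(T[0],0,T[1],25)[[0,1,2,3,4,5]])
```

```text
[191.25889421 253.70352462]
[371.39942997 253.79784294]
clk 2.4 case mm [-73.2   0.2  67.4] rv [-0.002 -0.434  0.004] F case [ 0.4 -0.4 -0. ] w -0.0019601773199477432 q [-0.98  0.66  0.5   2.12  0.29  0.48 -0.37]
90 [-58.   65.4] [ 1.0e-03 -2.0e-03 -4.0e-03 -1.3e+01 -1.0e-01  8.3e+00]
85 [-52.9  66. ] [ 1.00e-03 -2.00e-03 -4.00e-03 -1.79e+01 -1.00e-01  9.90e+00]
80 [-47.7  66.3] [ 1.00e-03 -2.00e-03 -4.00e-03 -2.26e+01 -1.00e-01  1.18e+01]
75 [-42.7  66.2] [ 1.00e-03 -2.00e-03 -4.00e-03 -2.72e+01 -1.00e-01  1.40e+01]
70 [-37.7  65.7] [ 1.00e-03 -2.00e-03 -4.00e-03 -3.15e+01 -0.00e+00  1.66e+01]
65 [-32.8  64.8] [ 1.00e-03 -2.00e-03 -4.00e-03 -3.56e+01 -0.00e+00  1.94e+01]
60 [-28.   63.6] [ 1.00e-03 -2.00e-03 -4.00e-03 -3.94e+01 -0.00e+00  2.25e+01]
55 [-23.4  62.1] [ 1.00e-03 -2.00e-03 -4.00e-03 -4.30e+01 -0.00e+00  2.58e+01]
50 [-19.   60.3] [ 1.00e-03 -2.00e-03 -4.00e-03 -4.62e+01 -0.00e+00  2.93e+01]
45 [-14.8  58.1] [ 1.00e-03 -2.00e-03 -4.00e-03 -4.91e+01  0.00e+00  3.30e+01]
40 [-10.9  55.7] [ 1.00e-03 -2.00e-03 -4.00e-03 -5.16e+01  0.00e+00  3.69e+01]
35 [-7.2 53.1] [ 1.00e-03 -2.00e-03 -4.00e-03 -5.38e+01  0.00e+00  4.08e+01]
30 [-3.9 50.2] [ 1.00e-03 -2.00e-03 -4.00e-03 -5.57e+01  0.00e+00  4.48e+01]
25 [-0.8 47.1] [ 1.00e-03 -2.00e-03 -4.00e-03 -5.72e+01  0.00e+00  4.89e+01]
20 [ 2.9 44.3] [ 1.00e-03 -2.00e-03 -4.00e-03 -5.93e+01  0.00e+00  5.30e+01]
15 [ 6.2 41.4] [ 1.00e-03 -2.00e-03 -4.00e-03 -6.11e+01  0.00e+00  5.70e+01]
10 [ 9.1 38.5] [ 1.00e-03 -2.00e-03 -4.00e-03 -6.25e+01  0.00e+00  6.09e+01]
5 [11.7 35.5] [ 1.00e-03 -2.00e-03 -4.00e-03 -6.37e+01  0.00e+00  6.47e+01]
0 [14.  32.6] [ 1.00e-03 -2.00e-03 -4.00e-03 -6.45e+01  0.00e+00  6.83e+01]
```

Run:
```python
from go import *
for q in[(-53,0,0),(-53,0,32),(-48,0,74),(-48,0,20),(-40,0,107)]: print(q,w2px('wrist',O+Rc@np.array(q)/1e3))
im=cv2.imread('pics/w1.png')[220:310,170:400];cv2.imwrite('pics/w1c.png',cv2.resize(im,None,fx=3.4,fy=3.4,interpolation=cv2.INTER_CUBIC))
```

```text
(-53, 0, 0) [281.19556205 242.12984536]
(-53, 0, 32) [281.32749006 253.75068291]
(-48, 0, 74) [281.53010353 278.23888214]
(-48, 0, 20) [281.26674278 254.07254983]
(-40, 0, 107) [281.71902525 307.36714135]
```

View pics/w1c.png

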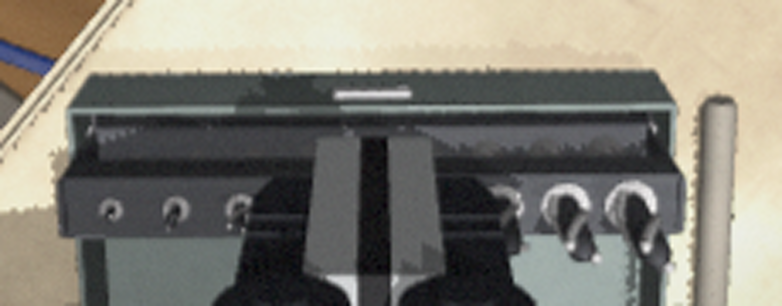

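The rim (row 252) and the base (row 242) match the projection, so the case pose is good. The rack leans slightly forward (upper bar at row 272), so I'll start pushing.

Request:
{"op": "step_arm", "data": {
  "moves": [0,0,0,-5,0,4,-1,0,0,0,-9,0,7,-1,0,0,0,-13,0,8,-1,0,0,0,-18,0,10,-1,0,0,0,-23,0,12,-1,0,0,0,-27,0,14,-1,0,0,0,-32,0,17,-1,0,0,0,-36,0,19,-1,0,0,0,-39,0,22,-1,0,0,0,-43,0,26,-1,0,0,0,-46,0,29,-1,0,0,0,-49,0,33,-1]
}}

```text
clock: 3.4
tool_pos: [0.5162, 0.043, 0.0569]
orientation: [0.184, 0.513, 0.831, -0.114]
force: [0.2, 1.7, 2.9]
grip_width: 0.003
finger_force: 1.6
```

Run:
```python
from go import *
stat()
for T in [(-10.9,55.7),(-7.2,53.1),(-3.9,50.2),(-.8,47.1),(2.9,44.3),(6.2,41.4),(9.1,38.5),(11.7,35.5),(14,32.6),(14,29)]: print(T,rel(T[0],0,T[1],25))
```

```text
clk 3.4 case mm [-15.8  -0.1  56.9] rv [-0.    -0.436 -0.   ] F case [-1.4  0.9  2.9] w 0.0025093190446714236 q [-0.86  0.69  0.5   2.12  0.32  0.42 -0.29]
(-10.9, 55.7) [ 0.  -0.   0.  -3.9  0.1  3.1]
(-7.2, 53.1) [ 0.  -0.   0.  -6.2  0.1  7. ]
(-3.9, 50.2) [ 0.  -0.   0.  -8.   0.1 11.1]
(-0.8, 47.1) [ 0.  -0.   0.  -9.5  0.1 15.2]
(2.9, 44.3) [  0.   -0.    0.  -11.6   0.1  19.3]
(6.2, 41.4) [  0.   -0.    0.  -13.4   0.1  23.3]
(9.1, 38.5) [  0.   -0.    0.  -14.8   0.1  27.2]
(11.7, 35.5) [  0.   -0.    0.  -15.9   0.1  31. ]
(14, 32.6) [  0.   -0.    0.  -16.7   0.1  34.6]
(14, 29) [  0.   -0.    0.  -15.2   0.1  37.8]
```

Light contact. Continue down.

Request:
{"op": "step_arm", "data": {
  "moves": [0,0,0,-4,0,3,-1,0,0,0,-6,0,7,-1,0,0,0,-8,0,11,-1,0,0,0,-10,0,15,-1,0,0,0,-12,0,19,-1,0,0,0,-13,0,23,-1,0,0,0,-15,0,27,-1,0,0,0,-16,0,31,-1,0,0,0,-17,0,34,-1,0,0,0,-17,0,34,-1]
}}

```text
clock: 4.23
tool_pos: [0.5291, 0.0163, 0.0328]
orientation: [0.184, 0.513, 0.831, -0.114]
force: [-0.1, 0.1, 0.0]
grip_width: 0.001
finger_force: 0.0
```

Run:
```python
from go import *
stat()
```

```text
clk 4.2333 case mm [13.9 -0.5 32.8] rv [ 0.001 -0.436 -0.   ] F case [-0.2 -0.1  0. ] w 0.0013386297347580977 q [-0.79  0.74  0.49  2.11  0.33  0.34 -0.27]
```

Request:
{"op": "step_arm", "data": {
  "moves": [0,0,0,0.5,0,1,-1,0,0,0,0.8,0,1.8,-1,0,0,0,0.8,0,1.8,-1,0,0,0,1.2,0,2.7,-1,0,0,0,1.2,0,2.7,-1]
}}

```text
clock: 4.65
tool_pos: [0.5293, 0.0167, 0.0304]
orientation: [0.184, 0.513, 0.831, -0.114]
force: [-0.6, -0.5, 2.9]
grip_width: -0.002
finger_force: 1.0
```

Run:
```python
from go import *
stat()
```

```text
clk 4.65 case mm [13.6 -0.2 30.4] rv [ 0.    -0.436 -0.   ] F case [ 0.2 -0.8  2.9] w -0.0024348991674220627 q [-0.79  0.75  0.49  2.12  0.33  0.34 -0.27]
```

Request:
{"op": "step_arm", "data": {
  "moves": [0,0,0,0.5,0,1,-1,0,0,0,0.8,0,1.8,-1,0,0,0,0.8,0,1.8,-1,0,0,0,1.2,0,2.7,-1,0,0,0,1.2,0,2.7,-1]
}}

```text
clock: 5.07
tool_pos: [0.5294, 0.0167, 0.0273]
orientation: [0.184, 0.513, 0.831, -0.114]
force: [0.6, -1.1, 3.3]
grip_width: 0.002
finger_force: 1.2
```

Run:
```python
from go import *
stat()
```

```text
clk 5.0667 case mm [13.6 -0.  27.3] rv [-0.    -0.436 -0.   ] F case [1.2 0.1 3.3] w 0.002435264747003077 q [-0.79  0.75  0.49  2.12  0.33  0.33 -0.27]
```

Request:
{"op": "step_arm", "data": {
  "moves": [0,0,0,-3.4,0,-7.2,-1,0,0,0,-3.4,0,-7.2,-1,0,0,0,3.9,0,-10.6,-1,0,0,0,3.9,0,-10.6,-1,0,0,0,5.5,0,-7,-1,0,0,0,7.2,0,-3.4,-1,0,0,0,7.2,0,-3.4,-1,0,0,0,8.1,0,-1.6,-1,0,0,0,8.1,0,-1.6,-1]
}}

```text
clock: 5.82
tool_pos: [0.5256, 0.0237, 0.0251]
orientation: [0.184, 0.513, 0.831, -0.114]
force: [-0.5, 0.2, -0.3]
grip_width: 0.001
finger_force: 0.0
```

Run:
```python
from go import *
stat()
snap("scene","pics/s2.png");im=cv2.imread('pics/s2.png')[130:250,185:335];cv2.imwrite('pics/s2c.png',cv2.resize(im,None,fx=5,fy=5,interpolation=cv2.INTER_CUBIC))
```

```text
clk 5.8167 case mm [ 5.7 -0.3 25.1] rv [ 0.001 -0.436 -0.   ] F case [-0.4 -0.3 -0.3] w 0.0006203479560906298 q [-0.81  0.76  0.49  2.12  0.33  0.33 -0.28]
```

View pics/s2c.png

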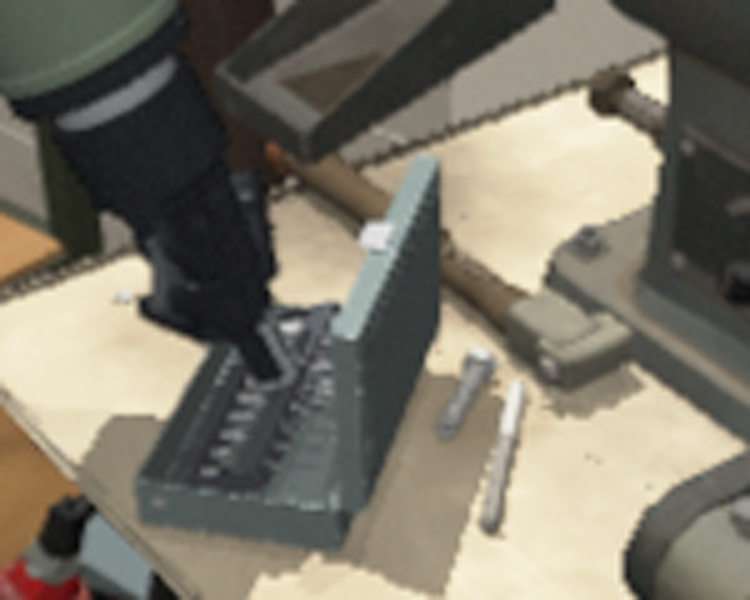

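The rack lies almost flat, with the finger tip at (270,380) on its upper bar area. Now I'll feel for the stop.

Request:
{"op": "step_arm", "data": {
  "moves": [0,0,0,0.4,0,0.9,-1,0,0,0,0.8,0,1.8,-1,0,0,0,0.8,0,1.8,-1,0,0,0,0.8,0,1.8,-1]
}}

```text
clock: 6.2
tool_pos: [0.5258, 0.0238, 0.0235]
orientation: [0.184, 0.513, 0.831, -0.114]
force: [-1.0, -0.6, 0.5]
grip_width: -0.001
finger_force: 0.4
```

Run:
```python
from go import *
stat()
# pixel comparisons: project rack bar corners at few angles into scene crop
def F(r,t,n=8): return np.array([-40+r*np.cos(t)-n*np.sin(t),20+r*np.sin(t)+n*np.cos(t)])
for a in (0,.1,.2,.4):
  for r in (40,54):
    q=F(r,a); print(a,r,q.round(0),[((w2px('scene',O+Rc@np.array([q[0],y,q[1]])/1e3)-[185,130])*5).round(0).tolist() for y in(-75,75)])
for q in [(-53,-83,32),(53,-83,32),(5.7,0,25)]: print(q,((w2px('scene',O+Rc@np.array(q)/1e3)-[185,130])*5).round())
```

```text
clk 6.2 case mm [ 5.7 -0.1 23.5] rv [-0.    -0.436 -0.   ] F case [ 0.1 -1.1  0.5] w -0.0007608636947399452 q [-0.81  0.76  0.49  2.12  0.33  0.33 -0.29]
0 40 [ 0. 28.] [[246.0, 491.0], [330.0, 322.0]]
0 54 [14. 28.] [[273.0, 495.0], [354.0, 325.0]]
0.1 40 [-1. 32.] [[243.0, 485.0], [328.0, 316.0]]
0.1 54 [13. 33.] [[270.0, 487.0], [352.0, 317.0]]
0.2 40 [-2. 36.] [[240.0, 478.0], [325.0, 310.0]]
0.2 54 [11. 39.] [[266.0, 478.0], [349.0, 309.0]]
0.4 40 [-6. 43.] [[232.0, 466.0], [318.0, 299.0]]
0.4 54 [ 7. 48.] [[256.0, 461.0], [340.0, 293.0]]
(-53, -83, 32) [139. 479.]
(53, -83, 32) [344. 511.]
(5.7, 0, 25) [301. 408.]
```

Run:
```python
from go import *
L=cv2.INTER_CUBIC
s=snap("scene","pics/s3.png")["pixels"];t=snap("top","pics/t3.png")["pixels"];w=snap("wrist","pics/w3.png")["pixels"]
A=cv2.resize(s[180:240,205:265],(400,400),interpolation=L)
Bm=cv2.resize(t[170:270,175:275],(400,400),interpolation=L)
C=cv2.resize(w[100:400,0:560],(373,200),interpolation=L)
im=np.zeros((600,800,3),np.uint8);im[:400,:400]=A;im[:400,400:]=Bm;im[400:,:373]=C
cv2.imwrite('pics/m3.png',im)
tip=O+Rc@np.array([5.7,0,23.5])/1e3
print((w2px('scene',tip)-[205,180])*400/60,(w2px('top',tip)-[175,170])*4+[400,0],w2px('wrist',tip))
for q in [(0,-75,28),(14,-75,28),(14,75,28)]:
  p=O+Rc@np.array(q)/1e3;print((w2px('scene',p)-[205,180])*400/60,(w2px('top',p)-[175,170])*4+[400,0],(w2px('wrist',p)-[0,100])*.667+[0,400])
```

```text
[268.19384616 213.45026327] [599.37313878 164.52507943] [283.24755733 260.97265675]
[194.31313634 321.61108327] [655.39092919 299.09310951] [ 77.67530863 506.60420168]
[230.18236123 327.1675379 ] [680.17141741 286.20545711] [ 83.28477281 520.09956402]
[339.11315608 100.65160332] [547.37640149  28.04667613] [294.60087738 519.99132192]
```

View pics/m3.png

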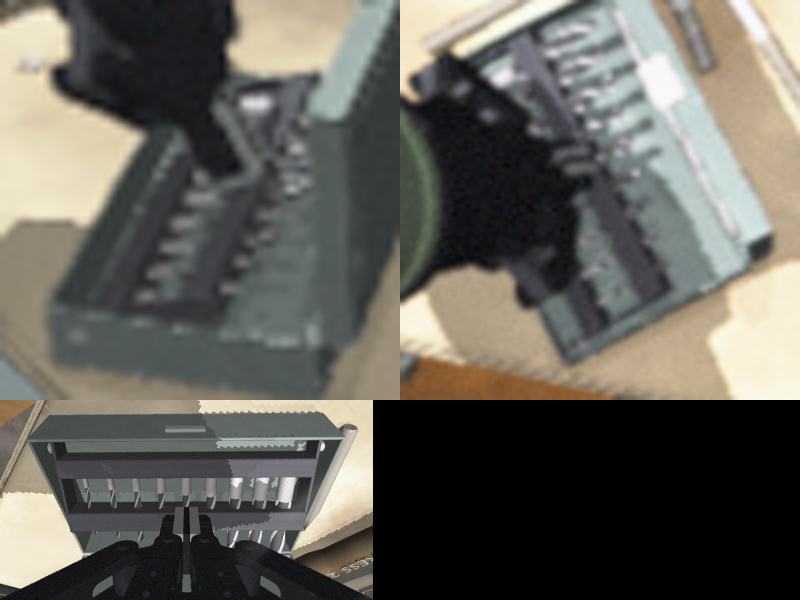

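Run:
```python
from go import *
def F(r,t,n=8): return np.array([-40+r*np.cos(t)-n*np.sin(t),20+r*np.sin(t)+n*np.cos(t)])
for a in (0,.1,.2,.3,.4):
  for r in (40,54):
   q=F(r,a)
   for y in(-75,75):
    p=O+Rc@np.array([q[0],y,q[1]])/1e3;print(a,r,y,((w2px('scene',p)-[205,180])*400/60).round(),((w2px('top',p)-[175,170])*4+[400,0]).round(),((w2px('wrist',p)-[0,100])*.667+[0,400]).round())
for q in[(-53,-83,32),(-53,83,32)]:p=O+Rc@np.array(q)/1e3;print(((w2px('wrist',p)-[0,100])*.667+[0,400]).round())
im=cv2.imread('pics/w3.png')[130:330,30:500];cv2.imwrite('pics/w3c.png',cv2.resize(im,None,fx=1.7,fy=1.7,interpolation=cv2.INTER_CUBIC))
```

```text
0 40 -75 [194. 322.] [655. 299.] [ 78. 507.]
0 40 75 [307.  96.] [523.  40.] [300. 506.]
0 54 -75 [230. 327.] [680. 286.] [ 83. 520.]
0 54 75 [339. 101.] [547.  28.] [295. 520.]
0.1 40 -75 [191. 313.] [653. 299.] [ 75. 510.]
0.1 40 75 [304.  88.] [520.  40.] [303. 510.]
0.1 54 -75 [227. 316.] [678. 286.] [ 80. 525.]
0.1 54 75 [336.  90.] [544.  27.] [298. 525.]
0.2 40 -75 [187. 305.] [650. 300.] [ 73. 513.]
0.2 40 75 [301.  80.] [517.  39.] [306. 513.]
0.2 54 -75 [222. 304.] [674. 287.] [ 77. 530.]
0.2 54 75 [332.  79.] [540.  26.] [301. 530.]
0.3 40 -75 [182. 296.] [646. 301.] [ 70. 516.]
0.3 40 75 [296.  72.] [512.  39.] [309. 515.]
0.3 54 -75 [215. 293.] [670. 288.] [ 74. 534.]
0.3 54 75 [327.  68.] [535.  26.] [305. 534.]
0.4 40 -75 [175. 288.] [642. 303.] [ 67. 518.]
0.4 40 75 [291.  65.] [508.  40.] [312. 518.]
0.4 54 -75 [208. 282.] [665. 290.] [ 70. 538.]
0.4 54 75 [320.  58.] [529.  26.] [309. 538.]
[ 31. 443.]
[348. 443.]
```

View pics/w3c.png

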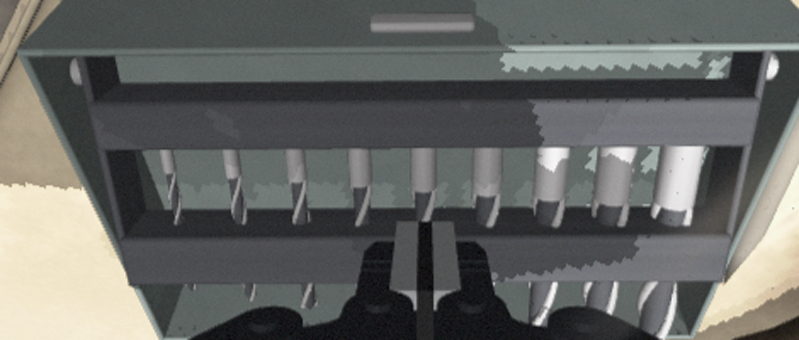

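Run:
```python
from go import *
stat()
def ray(n,u,v):
    a=px2w(n,u,v,.3);b=px2w(n,u,v,0);return Rc.T@(a-O)*1e3,Rc.T@(b-O)*1e3
for n,u,v in (("scene",237.25,208.5),("wrist",280,260.6),("scene",242.5,204.7)):
    a,b=ray(n,u,v)
    for z in (20,25,30,35,40,45,50): print(n,z,(b+(a-b)*z/300).round(0)[:2])
print(cam('wrist')['fx'],cam('wrist')['cx'], (Rc.T@(-cam('wrist')['view'][:3,:3].T@cam('wrist')['view'][:3,3]-O)*1e3).round())
for n in('scene','top'): print([ (w2px(n,O+Rc@np.array(q)/1e3)).round(1) for q in ((-5,0,40),(-12,0,40))])
```

```text
clk 6.35 case mm [ 5.6 -0.1 23.5] rv [-0.    -0.436 -0.   ] F case [ 0.2 -0.4  0.9] w -0.000565903360506598 q [-0.81  0.76  0.49  2.12  0.33  0.33 -0.29]
scene 20 [-21.  14.]
scene 25 [-19.   8.]
scene 30 [-17.   2.]
scene 35 [-14.  -4.]
scene 40 [-12. -11.]
scene 45 [-10. -17.]
scene 50 [ -7. -23.]
wrist 20 [ 9. -2.]
wrist 25 [ 4. -2.]
wrist 30 [-2. -2.]
wrist 35 [-7. -2.]
wrist 40 [-12.  -2.]
wrist 45 [-18.  -2.]
wrist 50 [-23.  -2.]
scene 20 [-13.  34.]
scene 25 [-10.  27.]
scene 30 [-8. 21.]
scene 35 [-6. 15.]
scene 40 [-3.  8.]
scene 45 [-1.  2.]
scene 50 [ 1. -4.]
373.3686941154597 279.6418176774192 [-124.   -2.  143.]
[array([241. , 206.5]), array([238.5, 206.1])]
[array([219.3, 212.4]), array([216.1, 214. ])]
```

The tip seems to have slid into the gap between the bars, with the rack still about 0.3 rad up. I'll withdraw along the finger axis, then press from above.

Request:
{"op": "step_arm", "data": {
  "moves": [0,0,0,1,0,-10,-1,0,0,0,2,0,-20,-1,0,0,0,3,0,-35,-1,0,0,0,3,0,-50,-1,0,0,0,3,0,-60,-1,0,0,0,3,0,-60,-1,0,0,0,3,0,-60,-1]
}}

```text
clock: 6.93
tool_pos: [0.5134, 0.0496, 0.0771]
orientation: [0.184, 0.513, 0.831, -0.113]
force: [0.6, -0.6, 0.3]
grip_width: -0.004
finger_force: 0.0
```

Run:
```python
from go import *
stat()
print([rel(8,0,z,10) for z in(70,55,45)])
snap("scene","pics/s4.png");t=snap("top","pics/t4.png");w=snap("wrist","pics/w4.png")
```

```text
clk 6.9333 case mm [-22.9   0.4  77.1] rv [-0.002 -0.435 -0.001] F case [0.8 0.3 0.3] w -0.0037165665481529355 q [-0.88  0.64  0.5   2.11  0.32  0.47 -0.29]
[array([ 2.00e-03,  2.61e-01,  1.00e-03, -2.51e+01, -4.00e-01,  1.95e+01]), array([ 2.00e-03,  2.61e-01,  1.00e-03, -1.88e+01, -4.00e-01,  3.31e+01]), array([ 2.00e-03,  2.61e-01,  1.00e-03, -1.45e+01, -4.00e-01,  4.21e+01])]
```

Request:
{"op": "step_arm", "data": {
  "moves": [0,0.12,0,-12,0,5,-1,0,0.26,0,-20,0,12,-1,0,0.26,0,-25,0,20,-1,0,0.26,0,-25,0,20,-1,0,0.26,0,-23,0,25,-1,0,0.26,0,-21,0,29,-1,0,0.26,0,-19,0,33,-1,0,0.26,0,-19,0,33,-1]
}}

```text
clock: 7.75
tool_pos: [0.5261, 0.0219, 0.0533]
orientation: [0.074, 0.523, 0.848, -0.047]
force: [0.0, 0.5, -0.7]
grip_width: 0.003
finger_force: 0.0
```

Run:
```python
from go import *
stat()
```

```text
clk 7.75 case mm [ 7.5 -0.7 53.3] rv [ 0.002 -0.176 -0.002] F case [-0.4  0.2 -0.7] w 0.003330182347169432 q [-0.41  0.6   0.19  2.04  0.14  0.48  0.09]
```

Descend (mostly tool z; tilt 10°: down n = dx 0.17n, dz 0.98n).

Request:
{"op": "step_arm", "data": {
  "moves": [0,0,0,0.7,0,4,-1,0,0,0,1.4,0,8,-1,0,0,0,1.4,0,8,-1]
}}

```text
clock: 8.0
tool_pos: [0.5267, 0.0219, 0.0457]
orientation: [0.075, 0.523, 0.848, -0.047]
force: [-1.4, 0.2, -0.4]
grip_width: -0.001
finger_force: 0.0
```

Request:
{"op": "step_arm", "data": {
  "moves": [0,0,0,0.3,0,2,-1,0,0,0,0.7,0,4,-1,0,0,0,0.7,0,4,-1]
}}

```text
clock: 8.25
tool_pos: [0.527, 0.0212, 0.0422]
orientation: [0.075, 0.523, 0.848, -0.046]
force: [0.1, 0.2, -0.5]
grip_width: 0.004
finger_force: 0.0
```

Request:
{"op": "step_arm", "data": {
  "moves": [0,0,0,0.3,0,2,-1,0,0,0,0.7,0,4,-1,0,0,0,0.7,0,4,-1]
}}

```text
clock: 8.5
tool_pos: [0.5271, 0.021, 0.0382]
orientation: [0.075, 0.524, 0.847, -0.046]
force: [-0.5, 0.1, 0.3]
grip_width: 0.004
finger_force: 0.0
```

Request:
{"op": "step_arm", "data": {
  "moves": [0,0,0,0.3,0,2,-1,0,0,0,0.7,0,4,-1,0,0,0,0.7,0,4,-1]
}}

```text
clock: 8.75
tool_pos: [0.527, 0.021, 0.034]
orientation: [0.075, 0.524, 0.847, -0.046]
force: [-0.2, -0.3, -0.7]
grip_width: -0.003
finger_force: 0.0
```

Request:
{"op": "step_arm", "data": {
  "moves": [0,0,0,0.3,0,2,-1,0,0,0,0.5,0,3,-1,0,0,0,0.5,0,3,-1]
}}

```text
clock: 9.0
tool_pos: [0.5271, 0.021, 0.0311]
orientation: [0.075, 0.524, 0.847, -0.046]
force: [-1.1, -0.3, -0.0]
grip_width: 0.002
finger_force: 0.0
```

Request:
{"op": "step_arm", "data": {
  "moves": [0,0,0,0.3,0,2,-1,0,0,0,0.5,0,3,-1,0,0,0,0.5,0,3,-1]
}}

```text
clock: 9.25
tool_pos: [0.5271, 0.021, 0.0281]
orientation: [0.075, 0.524, 0.847, -0.046]
force: [0.1, 0.0, -0.3]
grip_width: -0.001
finger_force: 0.0
```

Request:
{"op": "step_arm", "data": {
  "moves": [0,0,0,0.3,0,2,-1,0,0,0,0.5,0,3,-1,0,0,0,0.5,0,3,-1]
}}

```text
clock: 9.5
tool_pos: [0.5271, 0.021, 0.0251]
orientation: [0.075, 0.524, 0.847, -0.046]
force: [-0.2, -0.4, 0.2]
grip_width: 0.002
finger_force: 0.0
```

Run:
```python
from go import *
stat()
w5=cv2.imread('pics/w4.png') # retracted
L=cv2.INTER_CUBIC
np.savez('pics/k.npz')
s=snap("scene","pics/s5.png")["pixels"];w=snap("wrist","pics/w5.png")["pixels"];t=snap("top","pics/t5.png")["pixels"]
im=np.zeros((600,800,3),np.uint8)
im[:300,:400]=cv2.resize(w5,(400,300),interpolation=cv2.INTER_AREA)
im[:300,400:]=cv2.resize(w,(400,300),interpolation=cv2.INTER_AREA)
s4=cv2.imread('pics/s4.png')
im[300:,:300]=cv2.resize(s4[175:250,205:280],(300,300),interpolation=L)
im[300:,300:600]=cv2.resize(s[175:250,205:280],(300,300),interpolation=L)
im[300:,600:]=cv2.resize(t[180:255,200:250],(200,300),interpolation=L)
cv2.imwrite('pics/m5.png',im)
p=[(q,O+Rc@np.array(q)/1e3) for q in[(-53,-83,32),(-53,83,32),(53,-83,32),(53,83,32),(0,-75,28),(14,-75,28),(0,75,28),(14,75,28),(8.9,0,25)]]
for q,x in p: print(q,'wrist',(w2px('wrist',x)*.714+[400,0]).round(),'scene',((w2px('scene',x)-[205,175])*4+[300,300]).round(),'top',((w2px('top',x)-[200,180])*4+[600,300]).round())
```

```text
clk 9.5 case mm [ 8.8 -0.2 25.1] rv [ 0.    -0.176 -0.   ] F case [ 0.3 -0.3  0.2] w 0.001630978182002459 q [-0.41  0.65  0.19  2.05  0.14  0.41  0.08]
(-53, -83, 32) wrist [447.  95.] scene [331. 504.] top [667. 622.]
(-53, 83, 32) wrist [759.  94.] scene [415. 357.] top [522. 332.]
(53, -83, 32) wrist [484. 245.] scene [495. 529.] top [856. 524.]
(53, 83, 32) wrist [720. 245.] scene [561. 377.] top [707. 239.]
(0, -75, 28) wrist [484. 177.] scene [417. 513.] top [755. 559.]
(14, -75, 28) wrist [488. 195.] scene [438. 516.] top [780. 546.]
(0, 75, 28) wrist [721. 177.] scene [484. 378.] top [623. 300.]
(14, 75, 28) wrist [717. 195.] scene [503. 380.] top [647. 288.]
(8.9, 0, 25) wrist [602. 186.] scene [465. 447.] top [705. 421.]
```

View pics/m5.png

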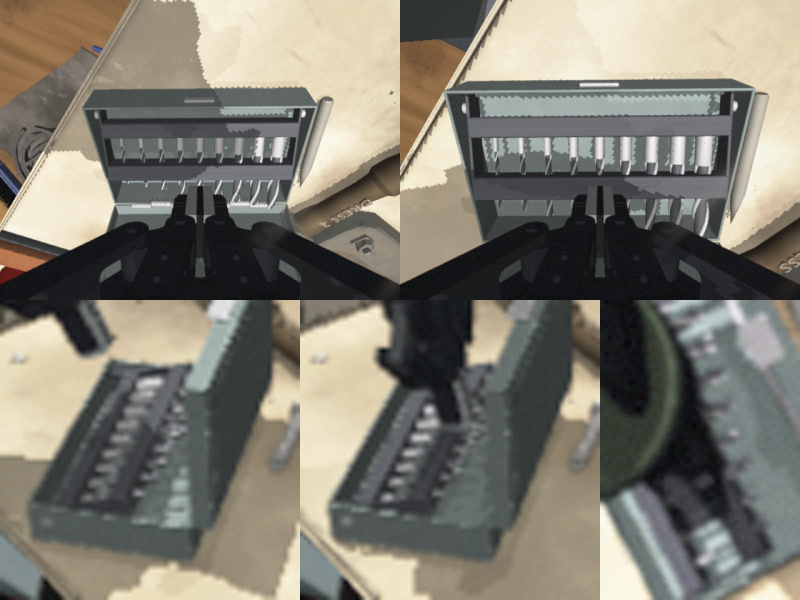

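The right wrist view has the rim at (447,92)-(757,90), matching the projection. The bar (rows 178-200) is only slightly raised, about 0.1 rad, and the tip hovers just above it. I'll keep pressing until the stop is felt.

Request:
{"op": "step_arm", "data": {
  "moves": [0,0,0,0.2,0,1.5,-1,0,0,0,0.5,0,3,-1,0,0,0,0.5,0,3,-1]
}}

```text
clock: 9.9
tool_pos: [0.5274, 0.0208, 0.0221]
orientation: [0.075, 0.524, 0.847, -0.046]
force: [1.1, -0.3, 1.5]
grip_width: 0.002
finger_force: 0.7
```

Request:
{"op": "step_arm", "data": {
  "moves": [0,0,0,0.2,0,1.5,-1,0,0,0,0.5,0,3,-1,0,0,0,0.5,0,3,-1]
}}

```text
clock: 10.15
tool_pos: [0.5273, 0.0209, 0.019]
orientation: [0.075, 0.524, 0.847, -0.046]
force: [0.2, 0.1, 0.8]
grip_width: -0.001
finger_force: 0.5
```

Request:
{"op": "step_arm", "data": {
  "moves": [0,0,0,0.2,0,1,-1,0,0,0,0.3,0,2,-1,0,0,0,0.3,0,2,-1]
}}

```text
clock: 10.4
tool_pos: [0.5272, 0.0209, 0.017]
orientation: [0.075, 0.524, 0.847, -0.046]
force: [0.6, -0.5, 0.1]
grip_width: 0.004
finger_force: 0.1
```

Request:
{"op": "step_arm", "data": {
  "moves": [0,0,0,0.2,0,1,-1,0,0,0,0.3,0,2,-1,0,0,0,0.3,0,2,-1]
}}

```text
clock: 10.65
tool_pos: [0.5273, 0.0208, 0.015]
orientation: [0.075, 0.524, 0.847, -0.046]
force: [0.4, -0.7, 2.3]
grip_width: -0.001
finger_force: 0.9
```

Request:
{"op": "step_arm", "data": {
  "moves": [0,0,0,0.2,0,1,-1,0,0,0,0.3,0,2,-1,0,0,0,0.3,0,2,-1]
}}

```text
clock: 10.9
tool_pos: [0.5273, 0.0207, 0.013]
orientation: [0.075, 0.524, 0.847, -0.046]
force: [0.3, -0.8, 2.9]
grip_width: 0.0
finger_force: 1.1
```

Run:
```python
from go import *
stat();o=manip.observe();print(o['force'],o['finger_force'],o['joint_torque'].round(1))
# shaded change between w5 and now
w=snap("wrist","pics/w6.png")["pixels"];a=cv2.imread('pics/w5.png')
for n,im in (('w5',a),('w6',w)):
    g=cv2.cvtColor(im,cv2.COLOR_BGR2GRAY).astype(int)
    for c in (180,420): 
        col=g[:,c-3:c+4].mean(1); print(n,c,col[110:340:4].round().astype(int).tolist())
```

```text
clk 10.9 case mm [ 9.1 -0.2 13. ] rv [ 0.    -0.176 -0.   ] F case [ 0.9 -0.1  2.9] w 0.0002720166283490439 q [-0.41  0.68  0.19  2.05  0.14  0.39  0.08]
[ 0.33812618 -0.81083497  2.85461924] 1.0629424103535712 [ -0.9 -84.4   7.4 -16.8   0.1   0.   -0. ]
w5 180 [234, 86, 88, 89, 148, 98, 108, 168, 173, 174, 176, 175, 174, 115, 109, 112, 111, 113, 114, 115, 108, 147, 118, 135, 107, 131, 105, 106, 107, 108, 110, 108, 107, 36, 36, 66, 68, 68, 68, 67, 69, 73, 74, 101, 109, 108, 102, 105, 78, 65, 63, 20, 20, 35, 17, 19, 19, 23]
w5 420 [150, 86, 87, 87, 171, 121, 166, 186, 174, 173, 172, 171, 171, 88, 120, 118, 117, 120, 117, 120, 105, 180, 179, 188, 191, 193, 196, 200, 203, 205, 207, 89, 83, 84, 64, 120, 118, 119, 116, 117, 118, 122, 170, 156, 125, 111, 110, 110, 110, 110, 108, 105, 110, 132, 167, 114, 22, 23]
w6 180 [234, 232, 85, 87, 88, 86, 170, 101, 147, 173, 174, 173, 175, 177, 157, 49, 52, 102, 111, 109, 110, 113, 111, 110, 161, 167, 155, 108, 107, 106, 107, 107, 107, 107, 36, 40, 41, 42, 69, 67, 67, 67, 76, 77, 77, 114, 120, 112, 105, 105, 97, 21, 22, 36, 23, 19, 21, 22]
w6 420 [211, 188, 87, 88, 88, 142, 141, 145, 187, 186, 179, 171, 170, 170, 48, 49, 78, 117, 114, 112, 113, 113, 113, 99, 108, 110, 116, 120, 131, 141, 149, 159, 158, 135, 79, 70, 50, 99, 117, 115, 113, 114, 114, 116, 134, 110, 108, 108, 109, 108, 118, 142, 173, 196, 168, 56, 22, 22]
```

Run:
```python
from go import *
def F(r,t,n=8): return np.array([-40+r*np.cos(t)-n*np.sin(t),20+r*np.sin(t)+n*np.cos(t)])
for f in ('w6',):
  for a in (0,.1,.2,.3,.4):
    print(a,[[w2px('wrist',O+Rc@np.array([q[0],y,q[1]])/1e3).round().tolist() for y in(-75,75)] for q in (F(40,a,-8),F(40,a),F(54,a))])
  print([w2px('wrist',O+Rc@np.array(q)/1e3).round() for q in ((-53,-83,32),(-53,83,32),(8.9,0,13))])
im=cv2.imread('pics/w6.png');g=cv2.cvtColor(im,cv2.COLOR_BGR2GRAY).astype(int)
for r in (136,255,268,278): print(r,'L',g[r,40:130:3].tolist(),'R',g[r,430:540:3].tolist())
```

```text
0 [[[120.0, 243.0], [446.0, 243.0]], [[106.0, 262.0], [462.0, 261.0]], [[112.0, 289.0], [455.0, 289.0]]]
0.1 [[[117.0, 248.0], [450.0, 248.0]], [[101.0, 265.0], [466.0, 265.0]], [[107.0, 294.0], [461.0, 294.0]]]
0.2 [[[114.0, 253.0], [453.0, 253.0]], [[96.0, 267.0], [471.0, 267.0]], [[101.0, 299.0], [467.0, 299.0]]]
0.3 [[[110.0, 258.0], [457.0, 258.0]], [[91.0, 269.0], [477.0, 268.0]], [[94.0, 303.0], [474.0, 303.0]]]
0.4 [[[106.0, 262.0], [462.0, 262.0]], [[86.0, 269.0], [482.0, 269.0]], [[87.0, 306.0], [481.0, 305.0]]]
[array([ 48., 140.]), array([521., 139.]), array([283., 260.])]
136 L [116, 166, 157, 157, 152, 153, 154, 153, 150, 151, 151, 153, 153, 153, 151, 152, 153, 153, 152, 149, 152, 152, 150, 151, 151, 148, 150, 148, 152, 151] R [117, 117, 117, 118, 112, 104, 104, 104, 106, 121, 107, 71, 39, 47, 31, 36, 60, 71, 58, 57, 55, 60, 52, 50, 58, 55, 56, 141, 167, 91, 95, 92, 90, 123, 214, 217, 219]
255 L [231, 231, 231, 232, 233, 169, 159, 161, 160, 159, 156, 162, 116, 92, 48, 54, 50, 51, 53, 69, 59, 37, 42, 39, 40, 43, 44, 41, 41, 47] R [49, 55, 60, 65, 65, 68, 78, 73, 77, 72, 111, 89, 77, 74, 69, 65, 63, 160, 120, 141, 169, 184, 194, 191, 173, 243, 243, 242, 240, 240, 237, 240, 240, 240, 237, 236, 232]
268 L [157, 154, 180, 153, 155, 155, 156, 156, 158, 158, 159, 154, 161, 135, 102, 54, 49, 56, 48, 52, 71, 76, 77, 78, 77, 79, 78, 73, 74, 80] R [115, 115, 114, 117, 118, 113, 120, 117, 116, 117, 96, 63, 61, 62, 59, 63, 164, 116, 144, 168, 184, 192, 190, 178, 243, 242, 242, 242, 242, 238, 239, 242, 239, 235, 233, 229, 225]
278 L [154, 152, 150, 156, 154, 155, 155, 152, 153, 154, 156, 158, 158, 160, 134, 98, 50, 47, 50, 54, 53, 77, 78, 80, 77, 74, 77, 78, 75, 79] R [116, 114, 114, 115, 113, 117, 111, 115, 115, 104, 57, 60, 54, 55, 56, 153, 108, 138, 161, 178, 190, 187, 171, 244, 243, 239, 232, 235, 237, 236, 235, 233, 227, 224, 222, 221, 218]
```

Run:
```python
from go import *
for f in ('w1','w3','w5','w6'):
    im=cv2.imread(f'pics/{f}.png');g=cv2.cvtColor(im,cv2.COLOR_BGR2GRAY).astype(int)
    for c in (272,290): print(f,c,g[240:310:2,c-1:c+2].mean(1).round().astype(int).tolist())
for d in (0,5,10,15,20): print(d,[w2px('wrist',now()[1]+now()[2].apply([x,0,-d/1e3])).round() for x in (0,.011,-.011)])
```

```text
w1 272 [231, 76, 71, 112, 172, 67, 132, 47, 38, 84, 92, 96, 98, 97, 99, 97, 98, 100, 96, 98, 97, 97, 99, 98, 98, 99, 97, 96, 99, 99, 119, 210, 208, 147, 98]
w1 290 [173, 74, 74, 114, 137, 66, 140, 47, 45, 62, 81, 98, 99, 98, 97, 99, 99, 99, 98, 98, 98, 97, 98, 100, 98, 99, 98, 98, 97, 76, 85, 132, 71, 22, 26]
w3 272 [115, 117, 115, 112, 100, 110, 72, 43, 44, 42, 72, 84, 83, 84, 85, 84, 84, 84, 84, 85, 83, 84, 82, 84, 84, 83, 83, 85, 86, 85, 97, 151, 150, 107, 70]
w3 290 [117, 114, 117, 117, 114, 105, 63, 40, 45, 43, 72, 83, 83, 84, 83, 84, 85, 83, 84, 84, 83, 85, 85, 83, 83, 84, 85, 82, 83, 85, 97, 149, 80, 24, 20]
w5 272 [65, 35, 35, 33, 58, 70, 69, 67, 67, 68, 74, 81, 80, 80, 80, 80, 79, 80, 79, 81, 80, 80, 79, 79, 79, 78, 79, 79, 78, 79, 93, 146, 144, 101, 65]
w5 290 [57, 34, 37, 33, 58, 69, 70, 67, 68, 66, 73, 81, 81, 81, 80, 81, 79, 81, 79, 79, 81, 80, 80, 80, 80, 80, 80, 80, 81, 79, 92, 143, 77, 20, 21]
w6 272 [105, 106, 52, 37, 40, 41, 40, 40, 40, 49, 72, 78, 79, 81, 80, 80, 80, 79, 79, 80, 81, 80, 79, 80, 79, 81, 79, 83, 82, 81, 92, 146, 145, 99, 68]
w6 290 [106, 106, 45, 36, 40, 41, 42, 41, 41, 51, 72, 79, 80, 79, 81, 78, 80, 79, 80, 79, 81, 82, 79, 81, 79, 80, 81, 79, 81, 79, 92, 146, 77, 23, 18]
0 [array([283., 261.]), array([283., 238.]), array([283., 282.])]
5 [array([283., 265.]), array([283., 242.]), array([283., 287.])]
10 [array([283., 269.]), array([283., 246.]), array([283., 292.])]
15 [array([283., 274.]), array([283., 250.]), array([283., 297.])]
20 [array([283., 279.]), array([283., 254.]), array([283., 303.])]
```

Image evidence: the visible tip is always about row 260, and the bar is nearly flat and moving with it. I'll continue in small steps until there is a hard stop.

Request:
{"op": "step_arm", "data": {
  "moves": [0,0,0,0.2,0,1,-1,0,0,0,0.3,0,2,-1,0,0,0,0.3,0,2,-1]
}}

```text
clock: 11.2
tool_pos: [0.5274, 0.0207, 0.011]
orientation: [0.075, 0.524, 0.847, -0.046]
force: [0.8, -1.8, 2.4]
grip_width: 0.002
finger_force: 1.2
```

Request:
{"op": "step_arm", "data": {
  "moves": [0,0,0,0.2,0,1,-1,0,0,0,0.3,0,2,-1,0,0,0,0.3,0,2,-1]
}}

```text
clock: 11.45
tool_pos: [0.5275, 0.0205, 0.0092]
orientation: [0.075, 0.524, 0.847, -0.046]
force: [-0.4, -2.0, 12.4]
grip_width: 0.001
finger_force: 5.7
```

Run:
```python
from go import *
stat()
```

```text
clk 11.45 case mm [ 9.4 -0.1  9.2] rv [-0.    -0.176 -0.   ] F case [ 1.6 -1.2 12.4] w 0.0014895590891382338 q [-0.41  0.69  0.19  2.05  0.14  0.38  0.07]
```

Run:
```python
from go import *
w=snap("wrist","pics/w7.png")["pixels"];g=cv2.cvtColor(w,cv2.COLOR_BGR2GRAY).astype(int)
def F(r,t,n=8): return np.array([-40+r*np.cos(t)-n*np.sin(t),20+r*np.sin(t)+n*np.cos(t)])
for a in (0,.05,.1,.2):
    print(a,[[w2px('wrist',O+Rc@np.array([q[0],y,q[1]])/1e3).round().tolist() for y in(-75,75)] for q in (F(40,a,-8),F(40,a),F(54,a))])
print([w2px('wrist',O+Rc@np.array(q)/1e3).round() for q in ((-53,-83,32),(-53,83,32))])
for c in (150,180,420): print(c,g[116:320:2,c-2:c+3].mean(1).round().astype(int).tolist())
for r in (138,272,280): print(r,'L',g[r-1:r+2,30:130:2].mean(0).astype(int).tolist(),'R',g[r-1:r+2,440:540:2].mean(0).astype(int).tolist())
```

```text
0 [[[117.0, 247.0], [450.0, 246.0]], [[102.0, 266.0], [465.0, 266.0]], [[108.0, 294.0], [458.0, 293.0]]]
0.05 [[[115.0, 250.0], [451.0, 249.0]], [[99.0, 268.0], [468.0, 268.0]], [[106.0, 297.0], [461.0, 296.0]]]
0.1 [[[114.0, 252.0], [453.0, 252.0]], [[97.0, 270.0], [470.0, 269.0]], [[103.0, 300.0], [465.0, 299.0]]]
0.2 [[[110.0, 258.0], [457.0, 257.0]], [[92.0, 272.0], [476.0, 272.0]], [[96.0, 305.0], [471.0, 304.0]]]
[array([ 41., 142.]), array([527., 141.])]
150 [231, 188, 85, 87, 87, 89, 88, 88, 86, 113, 171, 145, 103, 153, 167, 172, 171, 172, 171, 170, 171, 171, 171, 172, 173, 164, 103, 54, 54, 54, 56, 56, 71, 101, 108, 109, 106, 107, 108, 107, 109, 110, 111, 110, 108, 106, 92, 169, 170, 171, 171, 160, 120, 108, 106, 107, 106, 108, 108, 106, 108, 108, 107, 108, 52, 41, 43, 42, 41, 45, 44, 42, 46, 63, 69, 69, 74, 76, 75, 74, 74, 74, 76, 76, 77, 77, 95, 118, 116, 119, 119, 119, 107, 106, 106, 105, 106, 104, 106, 106, 107, 107]
180 [231, 161, 84, 90, 88, 88, 90, 87, 86, 125, 172, 135, 101, 109, 130, 171, 172, 172, 173, 174, 174, 174, 174, 175, 176, 169, 92, 55, 55, 54, 56, 58, 79, 
[... 1532 characters left out ...]
1, 112, 110, 109, 110, 110, 110, 100, 62, 59, 59, 60, 58, 57, 57, 56, 54, 54, 85, 154, 156, 126, 145, 159, 175, 184, 187, 192, 188, 179, 237, 243, 241, 241, 241, 241, 242, 242, 239, 237, 239, 240, 240, 238, 237, 235, 234, 231]
280 L [154, 153, 153, 152, 154, 153, 154, 152, 154, 155, 156, 155, 154, 152, 155, 153, 153, 155, 155, 157, 156, 158, 157, 147, 110, 89, 50, 50, 50, 52, 51, 51, 50, 51, 52, 53, 64, 74, 74, 75, 76, 75, 77, 75, 75, 77, 73, 76, 76, 75] R [114, 113, 112, 112, 113, 112, 111, 112, 102, 63, 55, 56, 56, 55, 55, 57, 55, 52, 56, 88, 155, 147, 125, 143, 160, 173, 183, 188, 189, 186, 173, 239, 243, 243, 242, 239, 236, 234, 235, 236, 238, 238, 238, 237, 235, 230, 227, 228, 227, 223]
```

The face spans rows 261–288 and columns 100–459, matching θ=0 in the projection, and the stop took 12 N. The rack is fully down. The real finger tip sits about 19 mm behind the reported TCP, and I'll allow for that. Next I'll retract and go round to the rear of the cover.

Request:
{"op": "step_arm", "data": {
  "moves": [0,0,0,0,0,-15,-1,0,0,0,2,0,-40,-1,0,0,0,4,0,-75,-1,0,0,0,4,0,-115,-1,0,0,0,4,0,-155,-1,0,0.17,0,4,0,-195,-1,0,0.17,0,4,0,-195,-1,0,0.17,0,4,0,-195,-1,0,0.17,0,4,0,-195,-1]
}}

```text
clock: 12.25
tool_pos: [0.5102, 0.054, 0.2002]
orientation: [0.003, 0.526, 0.85, -0.002]
force: [-0.8, -0.2, -0.3]
grip_width: 0.001
finger_force: 0.0
```

Run:
```python
from go import *
stat()
print(rel(110,0,205,0),rel(110,0,105,0))
```

```text
clk 12.25 case mm [-28.3  -0.5 200.2] rv [ 0.    -0.007  0.002] F case [-0.1 -0.8 -0.3] w 0.0013169863324386654 q [-0.33  0.36  0.13  1.91 -0.05  0.87  0.29]
[-0.000e+00  7.000e-03 -2.000e-03 -1.383e+02  8.000e-01 -3.900e+00] [-0.000e+00  7.000e-03 -2.000e-03 -1.376e+02  8.000e-01  9.610e+01]
```

Request:
{"op": "step_arm", "data": {
  "moves": [0,0.007,0,-30,1,-4,-1,0,0.007,0,-60,1,-4,-1,0,0.007,0,-90,1,-4,-1,0,0.007,0,-115,1,-4,-1,0,0.007,0,-138,1,-4,-1,0,0.007,0,-138,1,-4,-1,0,0.007,0,-138,1,-4,-1,0,0.007,0,-138,1,25,-1,0,0.007,0,-138,1,50,-1,0,0.007,0,-138,1,75,-1,0,0.007,0,-138,1,96,-1,0,0.007,0,-138,1,96,-1,0,0.007,0,-138,1,96,-1]
}}

```text
clock: 13.33
tool_pos: [0.5722, -0.0675, 0.1043]
orientation: [-0.002, 0.525, 0.851, -0.001]
force: [-0.0, -0.7, 0.9]
grip_width: 0.004
finger_force: 0.0
```

Run:
```python
from go import *
stat()
b=now()[1:]
for d in range(90,-1,-6):
    t=np.radians(d);r=90-4*(90-d)/90
    x,z=53-r*np.cos(t)+14*np.sin(t)+11,32+r*np.sin(t)+14*np.cos(t)-19
    q=rel(x,0,z,0,b);print(d,round(x),round(z),q[3:],q[:3] if d in(0,90) else '')
```

```text
clk 13.3333 case mm [108.1   0.5 104.3] rv [ 0.003  0.002 -0.002] F case [ 0.6 -0.3  0.9] w 0.003676806460477433 q [-0.08  0.59  0.13  1.83 -0.11  0.74  0.58]
90 78 103 [30.1 -0.5  1.4] [-0.003 -0.002  0.002]
84 69 104 [39.6 -0.4  0.7] 
78 59 103 [49.  -0.4  1. ] 
72 50 102 [58.4 -0.4  2.3] 
66 41 100 [67.5 -0.4  4.5] 
60 32 97 [76.3 -0.4  7.7] 
54 23 93 [84.8 -0.3 11.7] 
48 15 88 [92.7 -0.3 16.6] 
42 8 82 [100.   -0.3  22.3] 
36 1 76 [106.7  -0.2  28.7] 
30 -5 69 [112.7  -0.2  35.7] 
24 -10 61 [117.9  -0.2  43.3] 
18 -14 53 [122.3  -0.2  51.4] 
12 -18 45 [ 1.258e+02 -1.000e-01  5.990e+01] 
6 -20 36 [ 1.283e+02 -1.000e-01  6.860e+01] 
0 -22 27 [ 1.30e+02 -1.00e-01  7.76e+01] [-0.003 -0.002  0.002]
```

Request:
{"op": "step_arm", "data": {
  "moves": [0,0,0,12,0,1,-1,0,0,0,22,0,1,-1,0,0,0,28,0,1,-1,0,0,0,33,0,1,-1,0,0,0,38,0,1,-1,0,0,0,43,0,1,-1,0,0,0,49,0,1,-1,0,0,0,54,0,2,-1,0,0,0,58,0,2,-1,0,0,0,63,0,3,-1,0,0,0,67,0,5,-1,0,0,0,72,0,6,-1,0,0,0,76,0,8,-1,0,0,0,80,0,10,-1,0,0,0,85,0,12,-1,0,0,0,89,0,14,-1,0,0,0,93,0,17,-1]
}}

```text
clock: 14.75
tool_pos: [0.5313, 0.0149, 0.0881]
orientation: [-0.001, 0.526, 0.851, 0.0]
force: [1.0, -1.4, 4.0]
grip_width: -0.001
finger_force: 1.3
```

Run:
```python
from go import *
stat()
b=now()[1:]
for d in range(48,-1,-4):
    t=np.radians(d);r=90-4*(90-d)/90
    x,z=53-r*np.cos(t)+14*np.sin(t)+11,32+r*np.sin(t)+14*np.cos(t)-19
    q=rel(x,0,z,0,b);print(d,q[3:])
```

```text
clk 14.75 case mm [16.1  0.8 88.1] rv [ 0.     0.001 -0.   ] F case [1.7 0.2 4. ] w -0.0008350685836192581 q [-0.23  0.55  0.13  1.95 -0.12  0.64  0.43]
48 [ 0.7 -0.8  0.2]
44 [ 5.7 -0.8  3.9]
40 [10.4 -0.8  8. ]
36 [14.8 -0.8 12.3]
32 [18.8 -0.8 16.9]
28 [22.6 -0.8 21.8]
24 [26.  -0.8 26.9]
20 [29.  -0.8 32.3]
16 [31.6 -0.8 37.8]
12 [33.8 -0.8 43.5]
8 [35.6 -0.8 49.3]
4 [37.1 -0.8 55.2]
0 [38.1 -0.8 61.1]
```

Request:
{"op": "step_arm", "data": {
  "moves": [0,0,0,6,0,4,-1,0,0,0,10,0,8,-1,0,0,0,15,0,12,-1,0,0,0,19,0,17,-1,0,0,0,23,0,22,-1,0,0,0,26,0,27,-1,0,0,0,29,0,32,-1,0,0,0,32,0,38,-1,0,0,0,34,0,43,-1,0,0,0,36,0,49,-1,0,0,0,37,0,53,-1,0,0,0,38,0,56,-1,0,0,0,38,0,56,-1]
}}

```text
clock: 15.83
tool_pos: [0.5143, 0.0484, 0.0317]
orientation: [-0.001, 0.526, 0.851, -0.0]
force: [-0.5, -0.1, 0.3]
grip_width: -0.001
finger_force: 0.0
```

Request:
{"op": "step_arm", "data": {
  "moves": [0,0,0,0,0,2,-1,0,0,0,0,0,4,-1,0,0,0,0,0,4,-1]
}}

```text
clock: 16.08
tool_pos: [0.5146, 0.0483, 0.0282]
orientation: [-0.0, 0.526, 0.851, 0.0]
force: [-0.4, 0.5, -0.8]
grip_width: -0.001
finger_force: 0.0
```

Request:
{"op": "step_arm", "data": {
  "moves": [0,0,0,0,0,1,-1,0,0,0,0,0,2,-1,0,0,0,0,0,2,-1]
}}

```text
clock: 16.33
tool_pos: [0.5146, 0.0485, 0.0263]
orientation: [-0.0, 0.526, 0.851, 0.0]
force: [-0.5, -0.5, -0.1]
grip_width: 0.002
finger_force: 0.0
```

Request:
{"op": "step_arm", "data": {
  "moves": [0,0,0,0,0,1,-1,0,0,0,0,0,2,-1,0,0,0,0,0,2,-1]
}}

```text
clock: 16.58
tool_pos: [0.5148, 0.0485, 0.0256]
orientation: [-0.0, 0.526, 0.851, 0.001]
force: [-8.8, 0.9, 34.6]
grip_width: 0.002
finger_force: 17.2
```

Request:
{"op": "step_arm", "data": {
  "moves": [0,0,0,0,0,1,-1,0,0,0,0,0,2,-1,0,0,0,0,0,2,-1]
}}

```text
clock: 16.83
tool_pos: [0.515, 0.0485, 0.0252]
orientation: [-0.0, 0.526, 0.851, 0.001]
force: [-20.3, 0.1, 78.1]
grip_width: 0.002
finger_force: 38.7
```

Run:
```python
from go import *
stat()
w=snap("wrist","pics/w8.png")["pixels"];s=snap("scene","pics/s8.png")["pixels"];g=cv2.cvtColor(w,cv2.COLOR_BGR2GRAY).astype(int)
for a in (0,.05,.1,.2,.3):
    t=a;print(a,[[w2px('wrist',O+Rc@np.array([53-r*np.cos(t)+n*np.sin(t),y,32+r*np.sin(t)+n*np.cos(t)])/1e3).round().tolist() for y in(-83,83)] for r,n in((106,0),(106,14))])
print('rim',[w2px('wrist',O+Rc@np.array(q)/1e3).round().tolist() for q in((-53,-83,32),(-53,83,32),(-53,-83,4))])
for c in (180,380): print(c,g[100:300:2,c-2:c+3].mean(1).round().astype(int).tolist())
```

```text
clk 16.8333 case mm [-21.3   1.3  25.2] rv [-0.002  0.001  0.   ] F case [ -9.2 -18.1  78.1] w 0.002479829399709034 q [-0.28  0.65  0.1   2.02 -0.14  0.48  0.39]
0 [[[86.0, 198.0], [474.0, 197.0]], [[69.0, 206.0], [492.0, 205.0]]]
0.05 [[[80.0, 201.0], [480.0, 201.0]], [[61.0, 211.0], [499.0, 211.0]]]
0.1 [[[74.0, 205.0], [487.0, 205.0]], [[54.0, 218.0], [506.0, 217.0]]]
0.2 [[[59.0, 216.0], [501.0, 215.0]], [[38.0, 234.0], [523.0, 234.0]]]
0.3 [[[44.0, 231.0], [517.0, 230.0]], [[21.0, 256.0], [540.0, 255.0]]]
rim [[86.0, 198.0], [474.0, 197.0], [114.0, 186.0]]
180 [184, 185, 185, 183, 183, 184, 185, 186, 185, 186, 188, 186, 187, 189, 190, 194, 192, 193, 192, 193, 193, 193, 192, 193, 195, 194, 191, 193, 191, 193, 194, 194, 194, 193, 190, 191, 192, 193, 192, 194, 194, 60, 61, 61, 60, 59, 80, 56, 60, 60, 151, 147, 134, 134, 134, 134, 134, 134, 134, 134, 134, 133, 133, 133, 122, 123, 127, 128, 128, 129, 128, 128, 127, 130, 128, 127, 129, 127, 127, 126, 127, 126, 127, 127, 126, 126, 127, 127, 125, 126, 124, 125, 123, 125, 124, 118, 92, 77, 78, 79]
380 [176, 178, 176, 176, 178, 176, 178, 179, 178, 179, 178, 178, 178, 179, 178, 178, 179, 177, 178, 175, 177, 177, 178, 178, 178, 179, 179, 179, 179, 178, 177, 176, 176, 178, 171, 167, 168, 167, 166, 168, 60, 61, 61, 61, 62, 80, 57, 57, 58, 138, 156, 147, 146, 146, 145, 145, 145, 143, 145, 145, 143, 144, 143, 129, 127, 128, 128, 128, 130, 131, 129, 130, 129, 128, 130, 129, 129, 129, 128, 127, 128, 129, 125, 126, 127, 128, 126, 128, 127, 126, 126, 127, 127, 127, 129, 133, 136, 135, 136, 137]
```

Hard stop at the expected shut height. Back off straight up.

Request:
{"op": "step_arm", "data": {
  "moves": [0,0,0,0,0,-4,-1,0,0,0,0,0,-10,-1,0,0,0,0,0,-30,-1,0,0,0,0,0,-65,-1,0,0,0,0,0,-105,-1,0,0,0,0,0,-145,-1,0,0,0,40,0,-175,-1,0,0,0,80,0,-175,-1,0,0,0,120,0,-175,-1,0,0,0,160,0,-175,-1,0,0,0,200,0,-175,-1,0,0,0,200,0,-175,-1,0,0,0,200,0,-175,-1,0,0,0,200,0,-175,-1]
}}

```text
clock: 18.1
tool_pos: [0.4252, 0.2269, 0.1976]
orientation: [-0.0, 0.525, 0.851, 0.0]
force: [-0.7, -0.7, -0.6]
grip_width: -0.001
finger_force: 0.0
```

Run:
```python
from go import *
stat()
s=snap("scene","pics/s9.png")["pixels"];t=snap("top","pics/t9.png")["pixels"]
def corr(a,b,box,n):
    x0,y0,x1,y1=box;T=a[y0:y1,x0:x1];S=b[y0-6:y1+6,x0-6:x1+6]
    m=cv2.matchTemplate(S,T,cv2.TM_CCOEFF_NORMED);_,v,_,l=cv2.minMaxLoc(m);print(n,round(v,2),l[0]-6,l[1]-6)
a=cv2.imread('pics/s1.png');b=cv2.imread('pics/t1.png')
corr(a,s,(271,198,286,220),'bolt s');corr(a,s,(280,204,292,240),'bit s');corr(a,s,(211,222,258,242),'case base s')
corr(b,t,(236,157,256,190),'bolt t');corr(b,t,(250,158,288,210),'bit t');corr(b,t,(178,158,224,186),'punch t');corr(b,t,(200,240,275,268),'case lower t')
# expected shut cover outline vs edges
P=lambda n,q:w2px(n,O+Rc@np.array(q)/1e3).round(1)
for n,im in(('scene',s),('top',t)):
    g=cv2.GaussianBlur(cv2.cvtColor(im,cv2.COLOR_BGR2GRAY),(3,3),0);e=cv2.Canny(g,40,100);d=cv2.distanceTransform(255-e,cv2.DIST_L2,3)
    for z in (42,46,50,56):
        C=[(-53,-83,z),(53,-83,46),(53,83,46),(-53,83,z)]
        pr=[]
        for i in range(4):
            A,Bq=np.array(C[i]),np.array(C[(i+1)%4]); pr.append(round(float(np.mean([d[tuple(P(n,A+(Bq-A)*k)[::-1].astype(int))] for k in np.linspace(.1,.9,25)])),1))
        print(n,z,pr)
```

```text
clk 18.1 case mm [-220.9    0.8  197.6] rv [ 0.     0.001 -0.001] F case [ 0.3 -1.  -0.6] w -0.0008031458535097182 q [-0.7   0.31  0.11  1.99 -0.05  0.84 -0.1 ]
bolt s 0.6 0 0
bit s 0.77 0 0
case base s 0.62 0 0
bolt t 0.27 -6 6
bit t 0.43 0 0
punch t 0.62 -6 -5
case lower t 0.68 0 0
scene 42 [0.4, 1.1, 0.2, 1.4]
scene 46 [0.3, 1.1, 0.5, 0.8]
scene 50 [0.8, 1.1, 1.0, 0.3]
scene 56 [1.6, 1.1, 1.8, 0.8]
top 42 [0.5, 1.8, 0.7, 2.9]
top 46 [0.4, 1.8, 0.6, 2.7]
top 50 [0.3, 1.8, 0.6, 2.7]
top 56 [0.2, 1.8, 0.7, 2.7]
```

```bash
python3 -c "
from workcell import manip
print(manip.job_done())"
```

```text
the job is handed in; nothing more can be done
None
```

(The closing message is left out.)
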